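# Fit the spindle sleeve, then hold the service flap at its index mark

## Robot

A 6-joint arm with a two-finger parallel gripper is mounted at the origin on the work surface. World frame = base frame: x ahead of the robot, y to its left, z up, the work surface at z = 0. Lengths are in m, angles in degrees, forces in N, time in s.
With the tool pointing down it reaches from about 0.325 to 0.85 m from the base axis. Payload 15.5 kg.
Tool frame: the origin (TCP) lies midway between the tips of the shut fingers; the grasp point (between the pads) lies 19 mm behind it; x points along the fingers, z is the direction in which the jaws open and shut, and the axes are right-handed (so a half turn about x gives the same grasp; the last joint's range is limited). The gripper opens to 91 mm and grips with 3 to 60 N. Pads are 32 mm wide; open, the fingers measure 118 mm over their backs; the gripper's body (76 mm by 178 mm) begins 60 mm behind the grasp point.
Start: joints at [-78.123, 28.281, 77.091, -0, 74.628, -5.472], TCP at [0.186, -0.597, 0.187] pointing down, gripper open.
Joint ranges: [-166.48, 166.48], [-47.26, 123.95], [12.59, 153.08], [-70.14, 250.14], [6.76, 159.57], [-176.63, 176.63]. Speed limits (degrees/s): [108.29, 108.29, 147.25, 172.46, 172.46, 172.46].

## Interface

Orientations are given as a 3x3 rotation matrix whose columns are the frame's x, y, z axes.
In Python, from cell import manip gives the robot as it stands.
- The arm moves only by the tool jog_arm, never from a script. Its argument "moves" is text: rows parted by semicolons, each of 7 numbers parted by spaces: the turn, a rotation vector about the tool's x, y, z in units of 8 degrees (1.0 is 8 degrees), then the shift along the tool's x, y, z in units of 50 mm (1.0 is 50 mm), then the finger opening in mm, from 0 to 91.2. In form: ax ay az x y z fingers; .... A call has 1 to 5 rows; each row shifts and turns the commanded pose from where the row before left it, along the tool's axes as they then stand; what a row does not reach is not made up. A row lasts 1/8 s, in which the tool goes at most 62.5 mm and 10.7 degrees, less where a joint would pass 70% of its speed; a pose out of reach is approached as far as the arm can. A call is refused whole if a number of a shift passes 1 or a number of a turn 1, either way. A call with a gripper value outside its range is refused whole. The fingers move at their own pace and stop on an object; "force" is the grip in N (left out, the last holds). Time passes only in rows, so rows that do not move let the fingers close. It gives the time, the measured TCP pose, the force and the opening at its end, in the units of the state.
- manip.get_obs(): the state, without advancing time (a new reading comes with each control period).
- manip.get_image(name): name is "scene" or "top" or "wrist"; returns a dict with "pixels" (400x640x3 uint8, red, green, blue), "camera_matrix" (3x3 intrinsics, pixels), "distortion" ([k1, k2, p1, p2, k3] as OpenCV has them; the pictures are not rectified), "rvec" (rotation vector, rad) and "tvec" (3), from world to camera coordinates, as OpenCV has them. Camera axes: x right, y down, z forward; pixel columns grow to the right and rows downward; lengths in m; the calibration is good to about 2 mm. A picture is of the moment at which its call begins. There is no depth.
- manip.job_done(): hands the job in, once; it reports no verdict.
The state is a dict: "t": time; "joint_pos": joint angles; "qvel": joint speeds; "joint_torque": joint torques, N m; "tcp_pos": TCP position; "tcp_rot": TCP orientation; "force": force on the tool from outside, world axes, zero at the start; "moment": the same for the moment, N m; "finger_gap": opening from 0.0 (shut) to 1.0 (fully open).
Only numpy, scipy, OpenCV 4.12 (cv2) and the standard library are available. Lean on these libraries where they do the work, as an engineer would, in place of code of your own. Each camera call takes 0.05 s, during which the arm holds its last target. There are 200 camera calls.

## Task

On the white bench drive unit, slip the tall aluminium sleeve over the upright spindle until it sits fully down on the hub, and let go of it. Then lift the service flap over the gears by its round bar until the flap is in line (parallel, same angle) with the dark index arm beside it, and finish with the gripper still holding the flap steady there by the bar so that the gears can be inspected: it drops shut if let go. Do not shift the index arm, and leave the other things on the bench where they are.

Things in the scene. Friction and masses are not known exactly. Their poses are not given: they have to be found in the camera images.
- sleeve: Plain aluminium tube standing upright on the bench left of the unit: outer diameter 40 mm, bore 20 mm right through, 36 mm tall, about 0.1 kg. The tall ring; not the wide flat one. Origin at the centre of its underside, z up along the bore.
- unit: White bench drive unit, fixed to the bench; place and yaw vary. 200 mm deep (x), 310 mm wide (y). Origin centre of its underside; x away from the robot, y to its left end, z up. Low deck 60 mm high at the left end (y from 40 to 155 mm) carries the spindle; the gear box, 95 mm high, covered by the flap, takes the rest.
- spindle_seat (a point): Centre of the flat top of the steel hub (48 mm across, 6 mm above the low deck), on which the sleeve must come to rest; foot of the fixed upright steel spindle. Spindle diameter 16 mm, its top 55 mm above this point, the last 8 mm tapering to 8 mm diameter. Axes as the unit's.
- flap_hinge (a point): Point on the flap's hinge axis, midway along the flap's width, 97 mm above the bench; axes as the unit's: the hinge axis is y. The flap (aluminium plate 160 x 150 x 5 mm) reaches from here towards -x (the robot) and its robot-side edge swings up. The unit's robot-side face is 160 mm from the hinge axis.
- bar_mid (a point): Middle of the lift bar of the flap (the solid flap_c2 in the rules): round steel bar 10 mm in diameter and 100 mm long, parallel to the hinge, 215 mm from the hinge axis in the plane of the flap, carried by an arm at each end. 55 mm of free space to the flap edge and the face of the unit, clear down to the bench. Turns with the flap: x points from bar to hinge, y along the bar.
- flap (a joint): Angle of the flap about its hinge in rad: 0 closed (level), grows as the bar is lifted, limit 1.4. Starts at 0. Free hinge: falls shut unless held; about 2 N lift at the bar.
- index_arm (a joint): Angle of the index arm in rad, same zero and sense as flap: the flap is in line with the arm when both values are equal. Set anew between 0.55 and 1.1. Stiff, stays where it is set.
- index_tip (a point): Tip of the index arm, a dark steel strip 12 mm wide, 6 mm thick and 170 mm long, pivoted on the hinge axis 95 mm to the right (-y) of flap_hinge, 20 mm beside the flap's right edge. x points along the arm from the tip to the pivot.
- flange: Bystander: flat aluminium ring 58 mm across, 10 mm high, on the bench among the small parts. Origin centre of underside.
- weight: Bystander: steel calibration weight, 38 mm across, 54 mm tall, with a knob on top, among the small parts. Origin centre of underside.
- dish: Bystander: open blue plastic dish 76 mm across, 32 mm high, on the right of the bench. Origin centre of underside.
- jar: Bystander: white jar 68 mm across, 85 mm tall, on the right of the bench. Origin centre of underside.
- beaker: Bystander: glass beaker 70 mm across, 90 mm tall, at the back left. Origin centre of underside.
- spatula: Bystander: steel spatula 170 mm long lying flat at the right front of the bench.

How it is judged (in metres and radians):
On the way:
1. the sleeve sits fully down on the spindle's hub and is let go, the flap still closed (horizontal distance between sleeve and spindle_seat below 0.004 m and z of sleeve in the frame of spindle_seat below 0.003 m and angle between sleeve's own z axis and vertical below 0.08 rad and contact force between the fingers and sleeve below 0.1 N and value of joint flap below 0.1 rad), for 0.2 s.
At the end, for the whole second after the job is handed in: The sleeve is on the spindle, its underside within 3 mm of the hub and within 4 mm of centre, upright and not touched by the fingers; the flap is in line with the index arm within 0.09 rad (5 degrees), still, and the fingers bear on its lift bar with more than 0.3 N (horizontal distance between sleeve and spindle_seat below 0.004 m and z of sleeve in the frame of spindle_seat below 0.003 m and angle between sleeve's own z axis and vertical below 0.08 rad and contact force between the fingers and sleeve below 0.1 N and angle between the x axis of bar_mid and the x axis of index_tip, either way round below 0.09 rad and contact force between the fingers and flap_c2 above 0.3 N and velocity of joint flap between -0.1 and 0.1 rad/s); the arm keeps its last pose, push and grip.
It fails at once if the index arm is shifted (tip moved more than 15 mm) (distance of index_tip from where it was at the start of the episode above 0.015 m).
It fails at once if another thing on the bench is moved more than 30 mm: the flat aluminium ring, the steel weight, the dish, the jar, the beaker, the spatula (distance of any of flange, weight, dish, jar, beaker, spatula from where it was at the start of the episode above 0.03 m).
It also fails if it takes over 64 s, if anything falls off the work surface, if the arm or the gripper's body presses on something with over 40 N, if the wrist force passes 120 N, or if a joint passes its speed limit or range.

## Working session

There is one attempt and no reset: what is moved stays moved. The work goes in short steps, Python scripts to look and compute and a tool call to move; the robot and the scene stay as the last step left them, time stands still between calls to the robot, and variables do not carry over. Pictures are saved under pics/ and viewed, about 8 in all and at most 12, crops included, and the job is handed in when it is done.

Besides the shell and the picture viewer there is one more tool, called after ">>>" as name(argument=value, ...) on one line, values as JSON. jog_arm: Moves the arm, as the interface text tells. Its arguments: {"type":"object","properties":{"moves":{"type":"string"},"force":{"type":"number"}},"required":["moves"]}

```bash
mkdir -p pics; ls; cat > h.py <<'E'
import numpy as np, cv2
from cell import manip
def img(n):
    d=manip.get_image(n); d['R']=cv2.Rodrigues(np.array(d['rvec'],float))[0]; d['t']=np.array(d['tvec'],float).ravel(); return d
def ray(d,u,v):
    p=cv2.undistortPoints(np.array([[[u,v]]],float),np.array(d['camera_matrix']),np.array(d['distortion']))[0,0]
    return -d['R'].T@d['t'], d['R'].T@np.array([p[0],p[1],1.])
def onz(d,u,v,z):
    o,r=ray(d,u,v); return o+r*(z-o[2])/r[2]
def proj(d,P):
    return cv2.projectPoints(np.array(P,float).reshape(-1,1,3),np.array(d['rvec'],float),np.array(d['tvec'],float),np.array(d['camera_matrix']),np.array(d['distortion']))[0].reshape(-1,2)
def save(d,f): cv2.imwrite(f,cv2.cvtColor(d['pixels'],cv2.COLOR_RGB2BGR))
E
python3 - <<'E'
from h import *
import pickle
for n in ['scene','top']:
    d=img(n); save(d,f'pics/{n}0.png'); pickle.dump(d,open(f'{n}0.pkl','wb')); print(n,-d['R'].T@d['t'],d['R'][2])
print(manip.get_obs())
E
```

```text
pics
scene [ 1.24265445 -0.59476285  0.62467034] [-0.63783658  0.54720782 -0.54196688]
top [ 4.75075900e-01 -7.87823358e-04  1.11628786e+00] [ 0.10655755 -0.02342564 -0.99403055]
{'t': 0.1, 'joint_pos': array([-7.81212905e+01,  2.83108172e+01,  7.71223961e+01, -1.00855793e-04,
        7.46268667e+01, -5.47299802e+00]), 'qvel': array([-0.02827998, -0.01324556,  0.02089073, -0.11286452,  0.04782581,
       -0.02650682]), 'joint_torque': array([ 1.07167150e-03, -8.80245996e+01, -3.82542336e+01,  7.07650068e-02,
        4.81943018e-02, -2.27875046e-05]), 'tcp_pos': array([ 0.18631501, -0.59621783,  0.1867104 ]), 'tcp_rot': array([[-2.17504210e-04,  9.54491911e-01,  2.98236726e-01],
       [ 1.02578998e-03,  2.98236789e-01, -9.54491365e-01],
       [-9.99999450e-01,  9.83223539e-05, -1.04397599e-03]]), 'force': array([ 0.67977482, -0.27224386,  0.42628888]), 'moment': array([ 0.04180444,  0.01982972, -0.05821976]), 'finger_gap': 0.9982137728850314}
```

View pics/top0.png

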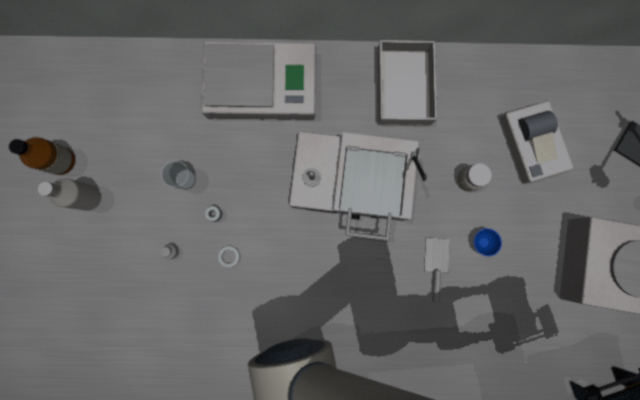

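View pics/scene0.png

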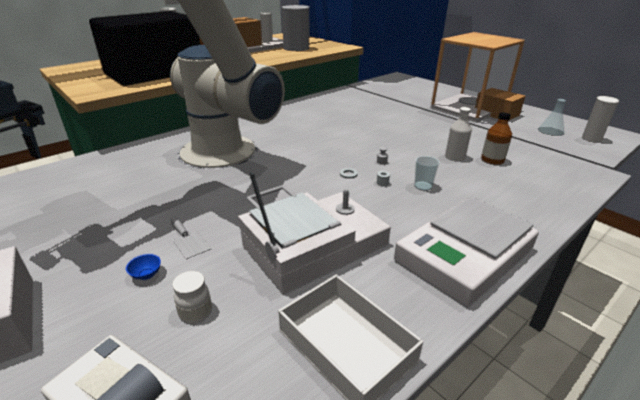

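The top view shows the sleeve at about (213,213), the flat ring at (229,257), the weight at (170,250), the spindle at (312,177), the bar from (348,236) to (389,240) and the index arm near (419,167). The scene view shows the arm raised, from about (275,250) to (253,178). I'll enlarge both for pixel coordinates.

```bash
python3 - <<'E'
from h import *
import pickle
t=pickle.load(open('top0.pkl','rb'));s=pickle.load(open('scene0.pkl','rb'))
a=cv2.resize(t['pixels'][120:270,195:445],None,fx=3.2,fy=3.2,interpolation=cv2.INTER_CUBIC)[:,:,::-1]
b=cv2.resize(s['pixels'][160:290,230:400],None,fx=4,fy=4,interpolation=cv2.INTER_CUBIC)[:,:,::-1]
cv2.imwrite('pics/a.png',a);cv2.imwrite('pics/b.png',b)
for (u,v,z) in [(213,213,.036),(229,257,.01),(170,250,.05),(312,177,.066),(180,175,.09)]: print(onz(t,u,v,z))
E
```

```text
[0.55663801 0.27471788 0.036     ]
[0.44160032 0.23506986 0.01      ]
[0.45992845 0.37740437 0.05      ]
[0.64943308 0.01548804 0.066     ]
[0.64774553 0.34669693 0.09      ]
```

View pics/a.png

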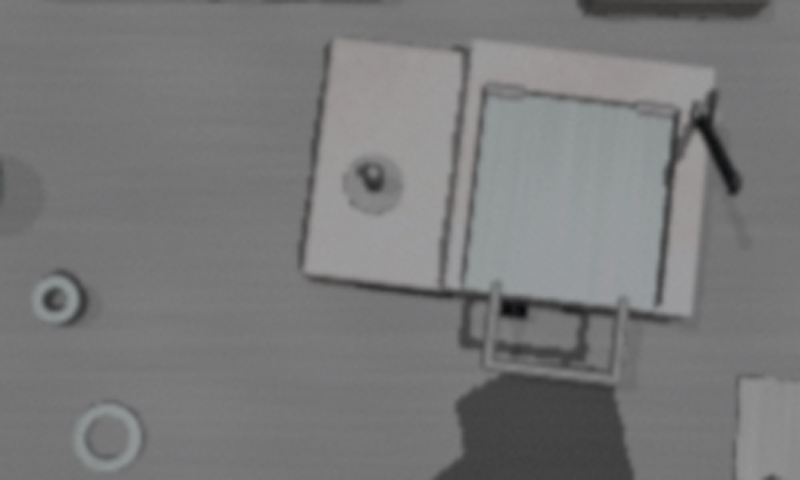

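View pics/b.png

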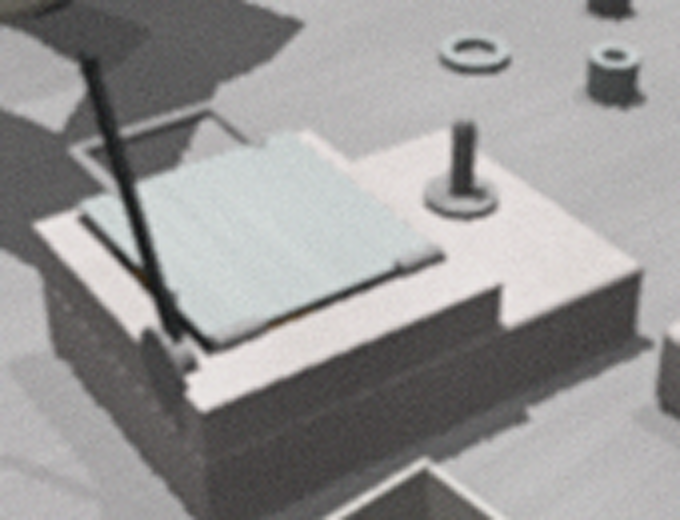

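The enlarged top view gives the sleeve top at crop (57,299), the hub at (373,184), bar corners at (487,366) and (618,382), and hinge knuckles along (487,91) to (675,108). The enlarged scene view gives the index arm tip at (90,60). Next I'll turn these into world positions.

```bash
python3 - <<'E'
from h import *
import pickle
t=pickle.load(open('top0.pkl','rb'));s=pickle.load(open('scene0.pkl','rb'))
T=lambda u,v:((u+.5)/3.2-.5+195,(v+.5)/3.2-.5+120)
S=lambda u,v:((u+.5)/4-.5+230,(v+.5)/4-.5+160)
f=lambda u,v,z:onz(t,*T(u,v),z)
for n,u,v,z in [('sleeve',57,299,.036),('sleeveB',57,299,.03),('ring',108,437,.01),('hub',373,184,.066),('spT',373,174,.121),('dBL',331,38,.06),('dFL',302,272,.06),('gBR',715,68,.095),('gFR',692,318,.095),('gBL',470,40,.095),('barL',487,366,.097),('barR',618,382,.097)]: print(n,f(u,v,z).round(4))
print('scene hub',onz(s,*S(462,192),.066),'sleeve',onz(s,*S(614,55),.036))
bR,gF=f(692,318,.095),f(715,68,.095)
x1=gF-bR; x1/=np.linalg.norm(x1); bl,br=f(487,366,.097),f(618,382,.097); y1=bl-br;y1/=np.linalg.norm(y1)
gy=f(470,40,.095)-gF; gy/=np.linalg.norm(gy); dx=f(331,38,.06)-f(302,272,.06)
for n,a in (('x',np.arctan2(x1[1],x1[0])),('bar',np.arctan2(-y1[0],y1[1])),('gy',np.arctan2(-gy[0],gy[1])),('dx',np.arctan2(dx[1],dx[0]))): print(n,np.degrees(a))
yaw=np.radians(np.mean([np.degrees(np.arctan2(x1[1],x1[0])),np.degrees(np.arctan2(-y1[0],y1[1])),np.degrees(np.arctan2(-gy[0],gy[1])),np.degrees(np.arctan2(dx[1],dx[0]))]))
X=np.array([np.cos(yaw),np.sin(yaw),0]);Y=np.array([-X[1],X[0],0])
bm=(bl+br)/2; H=bm+.215*X; print('yaw',np.degrees(yaw),'bar',bm,'hinge',H, 'knuckles',f(487,91,.099),f(675,108,.099))
P=H-.095*Y
o,r=ray(s,*S(90,60)); tip=o+r*((P-o)@Y)/(r@Y); print('tip scene',tip,np.linalg.norm(tip-P),np.degrees(np.arctan2(tip[2]-P[2],-(tip-P)@X)))
o,r=ray(t,*T(736,190)); tip=o+r*((P-o)@Y)/(r@Y); print('tip top',tip,np.linalg.norm(tip-P))
for a in (30,35,40,45,50,55,60,65):
  a=np.radians(a);tp=P+.17*(-np.cos(a)*X+np.array([0,0,np.sin(a)])); print(round(np.degrees(a)),(proj(s,tp)-[230,160])*4,(proj(t,tp)-[195,120])*3.2)
print((proj(s,P)-[230,160])*4)
E
```

```text
sleeve [0.5564 0.2761 0.036 ]
sleeveB [0.5568 0.2776 0.03  ]
ring [0.4437 0.2367 0.01  ]
hub [0.649  0.0175 0.066 ]
spT [0.6477 0.0166 0.121 ]
dBL [0.7713 0.0532 0.06  ]
dFL [0.5777 0.0742 0.06  ]
gBR [ 0.7404 -0.2554  0.095 ]
gFR [ 0.5402 -0.2335  0.095 ]
gBL [ 0.7611 -0.0593  0.095 ]
barL [ 0.5019 -0.0726  0.097 ]
barR [ 0.49   -0.1744  0.097 ]
scene hub [0.65286403 0.01620647 0.066     ] sleeve [0.55934778 0.27542526 0.036     ]
x -6.255780395325311
bar -6.6470907856926855
gy -6.018660115178956
dx -6.185885885031112
yaw -6.276854295307016 bar [ 0.49593251 -0.12350566  0.097     ] hinge [ 0.70964363 -0.14701221  0.097     ] knuckles [ 0.71878325 -0.07255239  0.099     ] [ 0.70659231 -0.22186676  0.099     ]
tip scene [ 0.62904989 -0.23372047  0.24140141] 0.1607496221748498 63.935523420886476
tip top [ 0.61854328 -0.23256483  0.23779984] 0.16253651043952663
30 [[35.31688858 97.45444119]] [[706.68146086 291.57810382]]
35 [[39.20729608 83.81328692]] [[711.88729187 279.01061246]]
40 [[44.19205161 71.75898482]] [[717.09941418 264.73934346]]
45 [[50.28635973 61.44413299]] [[722.26224374 248.85679786]]
50 [[57.49829999 53.0226203 ]] [[727.31746336 231.48482217]]
55 [[65.82727753 46.64739599]] [[732.20509812 212.77457295]]
60 [[75.26236102 42.46769036]] [[736.86477253 192.9054406 ]]
65 [[85.7805511 40.6256638]] [[741.23710813 172.08285789]]
[[173.04838138 354.38460609]]
```

The index arm is at about 62° (1.08 rad). I'll start moving by raising the tool and crossing in front of the unit towards the sleeve.

>>> jog_arm(moves="0 0 0 -1 0 0 60; 0 0 0 -0.6 0.6 -0.7 60; 0 0 0 0 0.8 -0.94 60; 0 0 0 0 0.8 -0.94 60; 0 0 0 0 0.8 -0.94 60")

```text
t: 0.72
tcp_pos: [0.2774, -0.3819, 0.267]
tcp_rot: [[0.0, 0.955, 0.298], [0.0, 0.298, -0.955], [-1.0, 0.0, -0.0]]
force: [1.4, 0.5, 0.2]
finger_gap: 0.657
```

>>> jog_arm(moves="0 0 0 0 0.8 -0.94 60; 0 0 0 0 0.8 -0.94 60; 0 0 0 0 0.8 -0.94 60; 0 0 0 0 0.8 -0.94 60; 0 0 0 0 0.8 -0.94 60")

```text
t: 1.35
tcp_pos: [0.3982, -0.098, 0.2673]
tcp_rot: [[0.0, 0.955, 0.298], [-0.0, 0.298, -0.955], [-1.0, 0.0, 0.0]]
force: [1.8, -1.5, -0.1]
finger_gap: 0.659
```

>>> jog_arm(moves="0 0 0 0 0.8 -0.94 60; 0 0 0 0 0.8 -0.94 60; 0 0 0 0 0.8 -0.94 60; 0 0 0 0 0.8 -0.94 60; 0 0 0 0 0.8 -0.94 60")

```text
t: 1.98
tcp_pos: [0.519, 0.1862, 0.267]
tcp_rot: [[-0.0, 0.954, 0.298], [-0.0, 0.298, -0.954], [-1.0, -0.0, 0.0]]
force: [1.5, -1.9, 0.6]
finger_gap: 0.658
```

>>> jog_arm(moves="-1 0 0 0 0 0 60; -1 0 0 0 0 0 60; -1 0 0 0 0 0 60; -1 0 0 0 0 0 60; -0.7 0 0 0 0 0 60")

```text
t: 2.6
tcp_pos: [0.5185, 0.184, 0.2669]
tcp_rot: [[-0.001, 0.571, 0.821], [-0.0, 0.821, -0.571], [-1.0, -0.001, -0.0]]
force: [0.4, 0.5, 0.0]
finger_gap: 0.661
```

>>> jog_arm(moves="0 0 0 0.5 0.98 -0.2 60; 0 0 0 0.5 0.97 -0.22 60; 0 0 0 0.5 0 0 60; 0 0 0 0.5 0 0 60; 0 0 0 0 0 0 60")

```text
t: 3.22
tcp_pos: [0.5562, 0.2755, 0.1654]
tcp_rot: [[-0.004, 0.574, 0.819], [-0.001, 0.819, -0.574], [-1.0, -0.003, -0.002]]
force: [-0.6, 0.1, 0.0]
finger_gap: 0.66
```

```bash
python3 - <<'E'
from h import *
import pickle
d=img('wrist'); save(d,'pics/w1.png'); pickle.dump(d,open('w1.pkl','wb'))
o=manip.get_obs();print(o['tcp_pos'],-d['R'].T@d['t'],d['R'][2]); print(proj(d,[[.5564,.2761,.036],[.5564,.2761,0]]))
E
```

```text
[0.55710696 0.2757124  0.16690777] [0.60419038 0.34316274 0.36227757] [-0.17196747 -0.24015462 -0.95538105]
[[317.85314237 186.79329265]
 [317.91381243 179.37386193]]
```

View pics/w1.png

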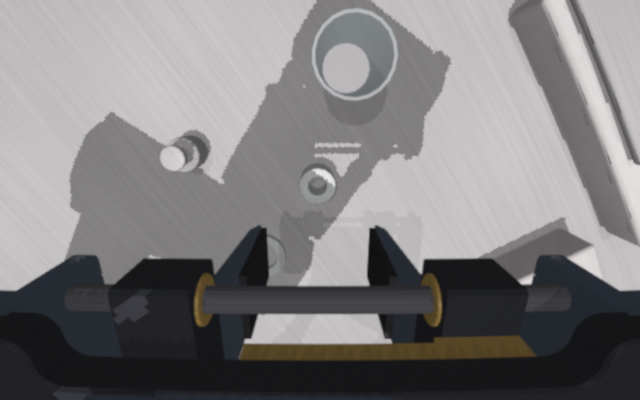

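The wrist view shows the sleeve top at (318,184), about 2 mm up from the predicted (318,187), with the beaker clear at (355,55). Now I'll descend and grip.

>>> jog_arm(moves="0 0 0 0.8 0.03 0 60; 0 0 0 0.8 0 0 60; 0 0 0 0.8 0 0 60; 0 0 0 0.5 0 0 60; 0 0 0 0.2 0 0 60")

```text
t: 3.9
tcp_pos: [0.5586, 0.2771, 0.0121]
tcp_rot: [[-0.0, 0.574, 0.819], [-0.0, 0.819, -0.574], [-1.0, -0.0, -0.0]]
force: [0.2, 0.6, 1.3]
finger_gap: 0.658
```

>>> jog_arm(moves="0 0 0 0.04 0 0 60; 0 0 0 0 0 0 34; 0 0 0 0 0 0 34; 0 0 0 0 0 0 34; 0 0 0 0 0 0 34", force=25)

```text
t: 4.53
tcp_pos: [0.5585, 0.2772, 0.0105]
tcp_rot: [[0.0, 0.574, 0.819], [0.0, 0.819, -0.574], [-1.0, 0.0, 0.0]]
force: [-0.9, 0.3, -0.0]
finger_gap: 0.375
```

The gap reads 34 mm where a 40 mm sleeve should stop the fingers, so I'll look.

```bash
python3 - <<'E'
from h import *
d=img('wrist'); save(d,'pics/w2.png'); print(manip.get_obs()['finger_gap'],manip.get_obs()['force'])
E
```

```text
0.37550757775804616 [-0.57681536  0.50234775  0.4228521 ]
```

View pics/w2.png

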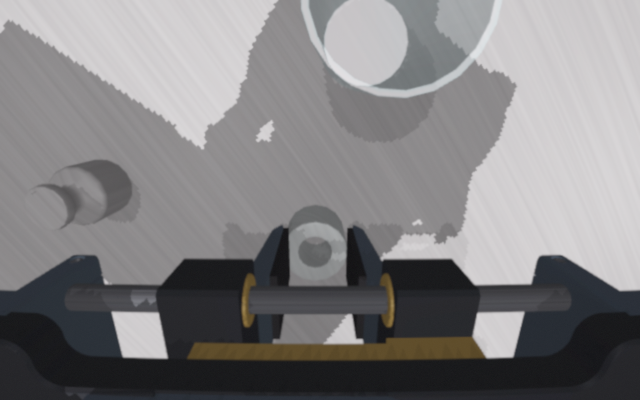

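```bash
python3 - <<'E'
from h import *
d=img('wrist'); o=manip.get_obs(); R=o['tcp_rot'];p=o['tcp_pos'];print(p)
c=onz(d,317,249,.036); print('sleeve top',c, 'in tool',R.T@(c-p), onz(d,288,249,.036)-onz(d,347,249,.036))
for y in(-.016,.016):
  for z in (-.017,.017): print(y,z,proj(d,[p+R@[0,y,z],p+R@[-.026,y,z],p+R@[-.038,y,z]]).round().tolist())
g=d['pixels'].astype(int).sum(2); print(g[249,270:365:1].tolist())
E
```

```text
[0.55842346 0.27718945 0.01033577]
sleeve top [0.55864562 0.27825282 0.036     ] in tool [-0.02566414  0.00100111 -0.00042726] [-0.0291533   0.02043338  0.        ]
-0.016 -0.017 [[293.0, 255.0], [290.0, 274.0], [289.0, 285.0]]
-0.016 0.017 [[342.0, 255.0], [345.0, 274.0], [347.0, 285.0]]
0.016 -0.017 [[292.0, 212.0], [289.0, 226.0], [287.0, 234.0]]
0.016 0.017 [[343.0, 212.0], [347.0, 226.0], [349.0, 234.0]]
[145, 146, 145, 147, 147, 143, 139, 103, 76, 70, 63, 66, 65, 65, 70, 74, 71, 72, 149, 291, 392, 419, 421, 423, 426, 429, 427, 414, 377, 329, 307, 301, 300, 300, 300, 299, 297, 297, 299, 298, 297, 295, 301, 310, 315, 315, 316, 319, 319, 318, 318, 318, 316, 315, 315, 314, 311, 309, 306, 294, 298, 336, 395, 416, 422, 425, 428, 430, 433, 437, 440, 442, 440, 437, 431, 402, 294, 146, 65, 65, 65, 64, 70, 70, 69, 72, 70, 73, 98, 134, 149, 155, 153, 152, 149]
```

The bore measures 20 mm and is centred between the pads, which bear on both sides. I'll squeeze further to see whether the gap stalls.

>>> jog_arm(moves="0 0 0 0 0 0 15; 0 0 0 0 0 0 15; 0 0 0 0 0 0 15; 0 0 0 -0.2 0 0 15; 0 0 0 -0.2 0 0 15", force=25)

```text
t: 5.25
tcp_pos: [0.5585, 0.2772, 0.0311]
tcp_rot: [[0.0, 0.574, 0.819], [0.0, 0.819, -0.574], [-1.0, 0.0, 0.0]]
force: [-0.1, 0.0, -0.3]
finger_gap: 0.163
```

```bash
python3 - <<'E'
from h import *
d=img('wrist'); save(d,'pics/w3.png'); o=manip.get_obs(); print(o['finger_gap'],o['force'],o['tcp_pos'],o['tcp_rot'])
g=d['pixels'].astype(int).sum(2); print(g[249,270:365:2].tolist())
E
```

```text
0.16467755665787517 [ 0.36605995 -0.54336103  2.13637011] [0.55926105 0.27751932 0.03246476] [[ 2.02030111e-03  5.74262603e-01  8.18668664e-01]
 [ 8.14010191e-04  8.18669119e-01 -5.74264931e-01]
 [-9.99997628e-01  1.82659271e-03  1.18650252e-03]]
[352, 354, 354, 357, 357, 240, 138, 136, 136, 137, 133, 136, 136, 99, 59, 60, 63, 154, 304, 288, 276, 276, 273, 273, 273, 276, 285, 319, 380, 436, 361, 75, 59, 63, 71, 131, 143, 143, 145, 142, 137, 135, 150, 306, 350, 358, 360, 358]
```

View pics/w3.png

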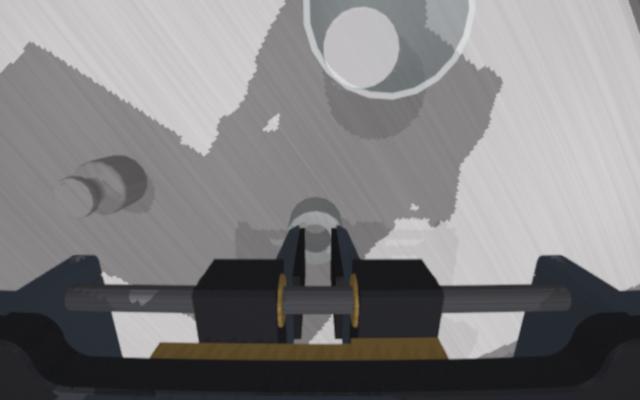

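The wrist view shows the fingers closed to 15 mm with the sleeve still standing just ahead of them at (315,225). The visible tips, at row 228, look about 27 mm higher than the stated TCP implies. I'll check tip height against the scene camera.

```bash
python3 - <<'E'
from h import *
d=img('scene'); o=manip.get_obs(); R=o['tcp_rot'];p=o['tcp_pos'];print(p)
q=proj(d,[p,p+R@[-.019,0,0],p+R@[-.027,0,0],[p[0],p[1],0],[p[0],p[1],.036]]);print(q)
c=q[0].round().astype(int); x0,y0=c[0]-50,c[1]-55
a=cv2.resize(d['pixels'][y0:y0+80,x0:x0+100],None,fx=8,fy=7.5 if 0 else 7,interpolation=cv2.INTER_CUBIC)[:,:,::-1].copy()
for k in (0,2): cv2.circle(a,(int((q[k][0]-x0)*8+4),int((q[k][1]-y0)*7+3)),3,[(0,0,255),0,(255,0,0)][k],-1)
cv2.imwrite('pics/s2.png',a)
E
```

```text
[0.55930194 0.27751711 0.03184298]
[[383.42982835 174.33119806]
 [384.00092718 168.94927145]
 [384.24417378 166.65620033]
 [382.47021947 183.14800992]
 [383.5570246  173.16203673]]
```

View pics/s2.png

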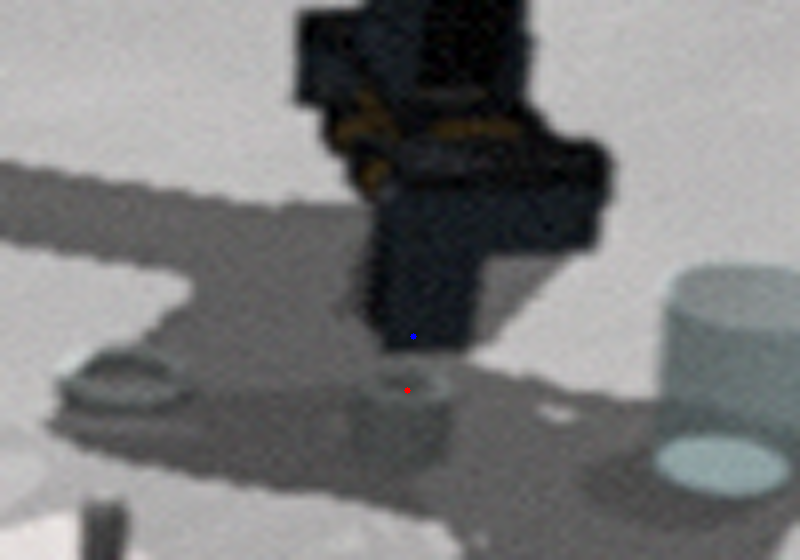

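The scene crop shows the fingertips ending around the blue dot, about 25–27 mm above the stated TCP, and the sleeve standing undisturbed below them. The stated TCP doesn't match this gripper, so I'll use tip = TCP + 27 mm, descend in steps and watch the force.

>>> jog_arm(moves="0 0 0 0 0 0 60; 0 0 0 0 0 0 60; 0 0 0 0 0 0 60; 0 0 0 0.2 0 0 60; 0 0 0 0.2 0 0 60", force=25)

```text
t: 5.98
tcp_pos: [0.5582, 0.2771, 0.0093]
tcp_rot: [[-0.0, 0.574, 0.819], [-0.0, 0.819, -0.574], [-1.0, -0.0, -0.0]]
force: [-0.9, 0.3, 0.1]
finger_gap: 0.655
```

>>> jog_arm(moves="0 0 0 0.15 0.02 0 60; 0 0 0 0.15 0 0 60; 0 0 0 0.1 0 0 60; 0 0 0 0.08 0 0 60; 0 0 0 0 0 0 60")

```text
t: 6.6
tcp_pos: [0.5588, 0.2779, -0.014]
tcp_rot: [[-0.0, 0.574, 0.819], [-0.0, 0.819, -0.574], [-1.0, -0.0, -0.0]]
force: [-0.5, -0.4, 0.2]
finger_gap: 0.658
```

>>> jog_arm(moves="0 0 0 0 0 0 25; 0 0 0 0 0 0 25; 0 0 0 0 0 0 25; 0 0 0 0 0 0 25; 0 0 0 0 0 0 25", force=25)

```text
t: 7.22
tcp_pos: [0.5591, 0.278, -0.0136]
tcp_rot: [[0.0, 0.574, 0.819], [0.0, 0.819, -0.574], [-1.0, 0.0, 0.0]]
force: [-0.1, -0.3, 5.3]
finger_gap: 0.437
```

The sleeve is gripped at 39.9 mm. I'll lift it and carry it to the spindle.

>>> jog_arm(moves="0 0 0 -0.3 0 0 25; 0 0 0 -0.7 0 0 25; 0 0 0 -1 0 0 25; 0 0 0 -1 0 0 25; 0 0 0 -0.2 0 0 25")

```text
t: 7.85
tcp_pos: [0.5606, 0.2786, 0.1506]
tcp_rot: [[0.006, 0.574, 0.819], [0.002, 0.819, -0.574], [-1.0, 0.005, 0.003]]
force: [-0.2, 0.2, -0.3]
finger_gap: 0.43
```

>>> jog_arm(moves="0 0 0 0 -0.635 0.9 25; 0 0 0 0 -0.635 0.9 25; 0 0 0 0 -0.635 0.9 25; 0 0 0 0 -0.635 0.9 25; 0 0 0 0 -0.4 0.5 25")

```text
t: 8.48
tcp_pos: [0.6426, 0.0373, 0.1458]
tcp_rot: [[-0.001, 0.576, 0.818], [-0.0, 0.818, -0.576], [-1.0, -0.001, -0.0]]
force: [0.3, 0.8, -1.0]
finger_gap: 0.432
```

>>> jog_arm(moves="-0.9 0 0 0 0 0 25; -0.9 0 0 0 0 0 25; -0.9 0 0 0 0 0 25; -0.9 0 0 0 0 0 25; 0 0 0 0 0 0 25")

```text
t: 9.1
tcp_pos: [0.6419, 0.0399, 0.1459]
tcp_rot: [[-0.001, 0.109, 0.994], [0.0, 0.994, -0.109], [-1.0, -0.0, -0.001]]
force: [0.2, -0.0, -1.8]
finger_gap: 0.436
```

```bash
python3 - <<'E'
from h import *
import pickle
d=img('wrist'); save(d,'pics/w4.png'); pickle.dump(d,open('w4.pkl','wb'))
s=img('scene'); pickle.dump(s,open('s4.pkl','wb'))
o=manip.get_obs();pickle.dump(o,open('o4.pkl','wb'));print(o['tcp_pos'],o['tcp_rot'],o['finger_gap'],proj(d,[[.652,.019,.066],[.652,.019,.121]]))
E
```

```text
[0.64206772 0.03989853 0.14600816] [[-6.01713373e-04  1.11917705e-01  9.93717296e-01]
 [-4.33316777e-06  9.93717476e-01 -1.11917728e-01]
 [-9.99999819e-01 -7.16483374e-05 -5.97448136e-04]] 0.431122032124638 [[331.23509398 220.93375949]
 [334.05459444 245.40662232]]
```

View pics/w4.png

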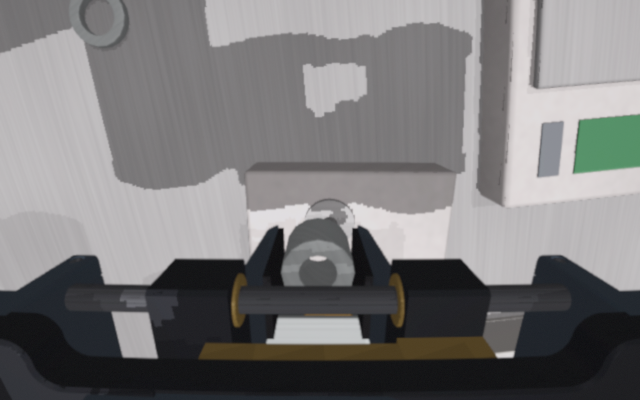

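The wrist view shows the sleeve held upright, with its top at about (318,262). The hub shows behind it, its front edge at about (330,199) and sides visible at about 305–355. I'll compare the hub rim with the prediction.

```bash
python3 - <<'E'
from h import *
import pickle
d=pickle.load(open('w4.pkl','rb'));s=pickle.load(open('s4.pkl','rb'));o=pickle.load(open('o4.pkl','rb'))
a=np.linspace(0,2*np.pi,73)[:-1]
for c in [(.652,.019),(.652,.021),(.65,.019)]:
  q=proj(d,[[c[0]+.024*np.cos(t),c[1]+.024*np.sin(t),.066] for t in a]); print(c,'top row',q[:,1].min(),'at col',q[q[:,1].argmin(),0],'cols at row 205',sorted(q[np.abs(q[:,1]-207)<2.5].round(1).tolist()))
g=cv2.cvtColor(d['pixels'],cv2.COLOR_RGB2GRAY).astype(int)
for r in range(196,216,3): print(r,g[r,296:366:2].tolist())
print('col330',g[190:225,330].tolist())
# sleeve top in tool frame, z .1956
c=onz(d,318,263,.1956); print('sleeve top tool',o['tcp_rot'].T@(c-o['tcp_pos']))
for z in(.1956,):
  P=o['tcp_pos'].copy();P[2]=z
  for rr in (.02,.01):
    q=proj(d,[[P[0]+rr*np.cos(t),P[1]+rr*np.sin(t),z] for t in a]); print('pred',rr,q.min(0),q.max(0))
for r in range(240,290,6): print(r,g[r,276:362:3].tolist())
E
```

```text
(0.652, 0.019) top row 196.50649198874183 at col 330.9899343816473 cols at row 205 [[308.9, 209.3], [310.0, 207.5], [311.3, 205.8], [350.8, 205.0], [352.2, 206.6], [353.4, 208.4]]
(0.652, 0.021) top row 194.42898694277724 at col 330.7794951840348 cols at row 205 [[307.7, 209.2], [308.6, 207.3], [309.8, 205.5], [352.0, 204.6], [353.2, 206.4], [354.2, 208.3]]
(0.65, 0.019) top row 196.73319816471593 at col 328.83409551027887 cols at row 205 [[307.9, 207.7], [309.2, 206.0], [348.7, 205.2], [350.0, 206.9], [351.2, 208.6]]
196 [148, 148, 147, 148, 147, 148, 148, 149, 149, 148, 148, 147, 147, 147, 148, 148, 147, 146, 147, 147, 147, 147, 147, 148, 147, 148, 149, 150, 149, 149, 149, 149, 148, 148, 147]
199 [147, 146, 146, 145, 147, 147, 148, 148, 148, 148, 147, 144, 133, 120, 106, 102, 104, 101, 104, 110, 123, 134, 144, 147, 146, 146, 148, 148, 149, 149, 148, 148, 147, 147, 146]
202 [146, 146, 146, 147, 154, 157, 150, 148, 147, 134, 111, 109, 120, 127, 131, 132, 132, 132, 132, 133, 129, 123, 114, 110, 135, 147, 155, 157, 183, 188, 164, 149, 150, 155, 147]
205 [215, 215, 215, 216, 221, 222, 1
[... 1547 characters left out ...]
23, 124, 125, 127, 130, 128, 123, 84, 15, 15, 14]
264 [18, 17, 76, 123, 123, 130, 132, 130, 128, 87, 86, 84, 83, 85, 84, 84, 83, 83, 82, 92, 133, 140, 142, 143, 127, 122, 34, 16, 16]
270 [16, 17, 121, 141, 140, 138, 139, 137, 86, 81, 81, 83, 84, 84, 84, 84, 85, 85, 85, 83, 105, 139, 142, 144, 145, 141, 81, 15, 17]
276 [16, 18, 97, 121, 125, 124, 124, 123, 86, 82, 81, 81, 83, 84, 84, 84, 84, 83, 83, 82, 98, 125, 124, 126, 128, 126, 56, 18, 15]
282 [18, 17, 33, 117, 121, 126, 125, 124, 121, 87, 81, 83, 82, 81, 82, 82, 84, 83, 81, 94, 122, 126, 125, 123, 126, 111, 16, 14, 16]
288 [39, 39, 39, 41, 41, 42, 41, 42, 41, 42, 42, 42, 42, 41, 42, 42, 41, 40, 42, 41, 41, 40, 38, 40, 41, 41, 41, 42, 42]
```

```bash
python3 - <<'E'
from h import *
import pickle
from scipy.optimize import least_squares
d=pickle.load(open('w4.pkl','rb'));o=pickle.load(open('o4.pkl','rb'))
R,p=o['tcp_rot'],o['tcp_pos']
g=cv2.cvtColor(d['pixels'],cv2.COLOR_RGB2GRAY).astype(int)
print('col318 rows 210-292',list(zip(range(210,292,2),g[210:292:2,318].tolist())))
print('row 274',g[274,278:302].tolist(),g[274,330:360].tolist())
a=np.linspace(0,2*np.pi,181)[:-1]
def m(y,x,th):
  def ring(r,h): # tool coords; h up from base
    Q=np.c_[np.full(180,-h),r*np.cos(a),r*np.sin(a)]
    c,s=np.cos(th),np.sin(th); Q=Q@np.array([[c,-s,0],[s,c,0],[0,0,1]]).T
    return proj(d,(p+(Q+[x,y,0])@R.T))
  t,b,i=ring(.02,.036),ring(.02,0),ring(.01,.036)
  return np.array([t[:,1].min(),b[:,1].min(),i[:,1].min(),i[:,1].max(),np.ptp(i[:,0]),np.ptp(t[:,0])])
print(m(0,-.0136,0),m(0,-.0066,0),m(-.004,-.0066,0))
E
```

```text
col318 rows 210-292 [(210, 139), (212, 197), (214, 198), (216, 192), (218, 125), (220, 90), (222, 89), (224, 90), (226, 89), (228, 89), (230, 90), (232, 92), (234, 89), (236, 90), (238, 96), (240, 130), (242, 147), (244, 144), (246, 142), (248, 142), (250, 141), (252, 129), (254, 131), (256, 190), (258, 214), (260, 187), (262, 91), (264, 84), (266, 86), (268, 84), (270, 84), (272, 84), (274, 84), (276, 84), (278, 84), (280, 83), (282, 82), (284, 80), (286, 53), (288, 42), (290, 47)]
row 274 [17, 17, 37, 77, 108, 118, 121, 123, 124, 125, 125, 124, 124, 123, 123, 123, 123, 124, 124, 121, 111, 94, 84, 83] [84, 82, 82, 82, 81, 83, 93, 115, 128, 131, 131, 127, 126, 128, 128, 128, 129, 129, 130, 131, 129, 127, 123, 111, 78, 36, 16, 13, 17, 14]
[235.70424429 213.03626495 253.46426861 286.99411527  37.68600582
  75.37936959] [230.56274979 209.53126294 247.71772297 280.19201588  36.23109336
  72.46904943] [237.50025079 215.4123758  254.40537613 286.40418996  35.97218456
  71.95155842]
```

Against this view, the sleeve bore to hub offset is about (+9.8, −20.7) mm in world x, y, and that agrees with the other cameras. I'll align and descend.

>>> jog_arm(moves="0 0 0 0 -0.39 0.24 25; 0 0 0 0 0 0 25; 0 0 0 0.35 0 0 25; 0 0 0 0.2 0 0 25; 0 0 0 0.15 0 0 25")

```text
t: 9.82
tcp_pos: [0.6516, 0.0195, 0.1099]
tcp_rot: [[-0.001, 0.109, 0.994], [0.0, 0.994, -0.109], [-1.0, -0.0, -0.001]]
force: [-1.2, 0.4, -1.4]
finger_gap: 0.437
```

>>> jog_arm(moves="0 0 0 0.1 0 0 25; 0 0 0 0.1 0 0 25; 0 0 0 0.1 0 0 25; 0 0 0 0.1 0 0 25; 0 0 0 0 0 0 25")

```text
t: 10.45
tcp_pos: [0.652, 0.0192, 0.0909]
tcp_rot: [[-0.0, 0.109, 0.994], [0.0, 0.994, -0.109], [-1.0, 0.0, -0.0]]
force: [0.1, 0.0, -0.8]
finger_gap: 0.433
```

No contact force with the base 16 mm below the spindle top. I'll continue down.

>>> jog_arm(moves="0 0 0 0.15 0 0 25; 0 0 0 0.15 0 0 25; 0 0 0 0.15 0 0 25; 0 0 0 0.15 0 0 25; 0 0 0 0 0 0 25")

```text
t: 11.08
tcp_pos: [0.652, 0.0193, 0.0605]
tcp_rot: [[-0.001, 0.109, 0.994], [0.0, 0.994, -0.109], [-1.0, 0.0, -0.001]]
force: [-0.7, 0.1, -0.9]
finger_gap: 0.437
```

>>> jog_arm(moves="0 0 0 0.05 0 0 25; 0 0 0 0.05 0 0 25; 0 0 0 0 0 0 25; 0 0 0 0 0 0 25")

```text
t: 11.58
tcp_pos: [0.6521, 0.0192, 0.0562]
tcp_rot: [[-0.0, 0.109, 0.994], [0.0, 0.994, -0.109], [-1.0, -0.0, -0.0]]
force: [-2.5, -0.4, -2.8]
finger_gap: 0.434
```

>>> jog_arm(moves="0 0 0 0.04 0 0 25; 0 0 0 0 0 0 25; 0 0 0 0 0 0 25")

```text
t: 11.95
tcp_pos: [0.6521, 0.0192, 0.0541]
tcp_rot: [[-0.0, 0.109, 0.994], [-0.0, 0.994, -0.109], [-1.0, -0.0, -0.0]]
force: [-1.1, -0.5, -2.1]
finger_gap: 0.435
```

>>> jog_arm(moves="0 0 0 0 0 0 60; 0 0 0 0 0 0 60; 0 0 0 0 0 0 60; 0 0 0 0 0 0 60; 0 0 0 0 0 0 60")

```text
t: 12.58
tcp_pos: [0.6522, 0.0192, 0.0542]
tcp_rot: [[0.0, 0.109, 0.994], [-0.0, 0.994, -0.109], [-1.0, -0.0, 0.0]]
force: [0.9, 0.9, 0.6]
finger_gap: 0.655
```

>>> jog_arm(moves="0 0 0 -0.3 0 0 60; 0 0 0 -0.7 0 0 60; 0 0 0 -1 0 0 60; 0 0 0 -1 0 0 60; 0 0 0 0 0 0 60")

```text
t: 13.2
tcp_pos: [0.6545, 0.0191, 0.2097]
tcp_rot: [[0.008, 0.109, 0.994], [-0.0, 0.994, -0.109], [-1.0, 0.0, 0.008]]
force: [0.4, -0.2, -0.7]
finger_gap: 0.658
```

```bash
python3 - <<'E'
from h import *
import pickle
d=img('wrist'); s=img('scene')
pickle.dump(d,open('w5.pkl','wb'));pickle.dump(s,open('s5.pkl','wb'))
o=manip.get_obs();print(o['tcp_pos'])
a=cv2.resize(s['pixels'][170:270,275:375],None,fx=4,fy=4,interpolation=cv2.INTER_CUBIC)
b=cv2.resize(d['pixels'][80:280,220:420],None,fx=2,fy=2)
cv2.imwrite('pics/c5.png',np.hstack([a,b])[:,:,::-1])
H=np.array([.652,.019,.066]); print((proj(s,[H,H+[0,0,.036],H+[0,0,.055]])-[275,170])*4)
print((proj(d,[H,H+[0,0,.036],H+[0,0,.055]])-[220,80])*2)
E
```

```text
[0.65228969 0.01921146 0.20525339]
[[282.6650201  148.38434108]
 [285.17432289 100.81717713]
 [286.53766043  74.95371122]]
[[189.6207909  210.40707376]
 [189.53893845 227.17743342]
 [189.4882805  237.59544007]]
```

View pics/c5.png

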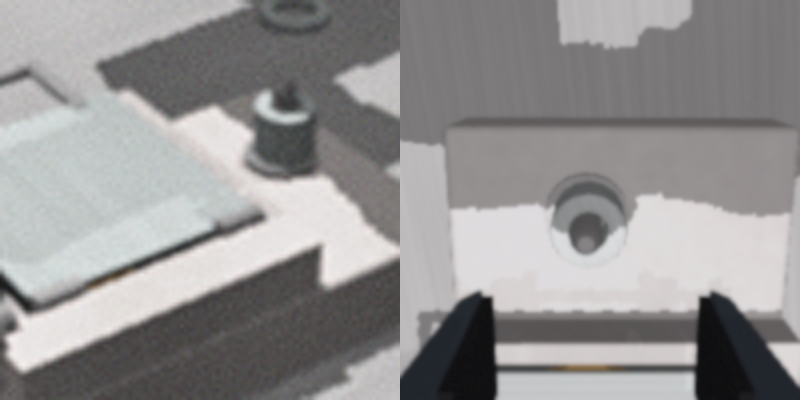

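The sleeve sits on the hub with the spindle tip through the bore: in the scene crop its top is at (283,103) against a predicted (285,101). Next, to the bar.

>>> jog_arm(moves="0 0 0 0 -0.785 -0.694 40; 0 0 0 0 -0.785 -0.694 40; 0 0 0 0 -0.785 -0.694 40; 0 0 0 0 -0.785 -0.694 40; 0 0 0 0.5 0 0 40")

```text
t: 13.92
tcp_pos: [0.4951, -0.1236, 0.1795]
tcp_rot: [[0.0, 0.112, 0.994], [-0.001, 0.994, -0.112], [-1.0, -0.001, 0.0]]
force: [0.1, 0.6, -0.0]
finger_gap: 0.437
```

>>> jog_arm(moves="0 0 0 0.2 0 0 40; 0 0 0 0 0 0 40; 0 0 0 0 0 0 40")

```text
t: 14.3
tcp_pos: [0.4976, -0.1214, 0.1695]
tcp_rot: [[0.0, 0.108, 0.994], [-0.0, 0.994, -0.108], [-1.0, -0.0, 0.0]]
force: [0.6, -0.2, -0.2]
finger_gap: 0.438
```

```bash
python3 - <<'E'
from h import *
import pickle
d=img('wrist'); t=img('top'); s=img('scene')
for n,q in (('w6',d),('t6',t),('s6',s)): pickle.dump(q,open(n+'.pkl','wb'))
o=manip.get_obs();print(o['tcp_pos'],o['force'])
b=np.array([.4975,-.122,.097]); X=np.array([.994,-.109,0]);Y=np.array([.109,.994,0])
q=proj(d,[b,b+.05*Y,b-.05*Y]); print(q)
w=d['pixels'].copy()
for k in q: cv2.circle(w,tuple(int(v) for v in k),2,(255,0,0),-1)
a=cv2.resize(w,(480,300))
z=cv2.resize(s['pixels'][160:260,240:320],None,fx=4,fy=4,interpolation=cv2.INTER_CUBIC)
c=np.zeros((400,800,3),np.uint8);c[:300,:480]=a;c[:,480:]=z
cv2.imwrite('pics/c6.png',c[:,:,::-1])
# dark arm mask in scene
g=s['pixels'].max(2); m=(g<55).astype(np.uint8); n,l,st,ce=cv2.connectedComponentsWithStats(m)
for i in range(1,n):
  if st[i,4]>60: print('scene',st[i],ce[i])
g=t['pixels'].max(2); m=(g<55).astype(np.uint8); n,l,st,ce=cv2.connectedComponentsWithStats(m)
for i in range(1,n):
  if st[i,4]>20 and 380<ce[i][0]<450 and 130<ce[i][1]<210: print('top',st[i],ce[i])
E
```

```text
[ 0.49757451 -0.12158282  0.16965551] [-0.07270225 -0.95537318 -0.154152  ]
[[318.05172091 203.93942529]
 [318.14138402 148.3396429 ]
 [317.96946518 254.08225748]]
scene [209   0  11  24 174] [214.81034483   9.25287356]
scene [300   0  34  40 564] [316.65957447  20.42021277]
scene [    0     0   448   168 23709] [235.91636088  73.47218356]
scene [272  40  11  15 107] [276.41121495  47.00934579]
scene [497 112  14   9  95] [503.97894737 115.97894737]
scene [483 157  22   7  67] [494.11940299 160.92537313]
scene [251 174  32  73 195] [263.51794872 212.71794872]
scene [600 207  40  29 267] [624.13108614 221.17602996]
scene [ 519  212   92  120 2452] [554.00734095 277.68107667]
scene [145 386  18  14 109] [154.46788991 393.44954128]
top [412 156  14  24  89] [418.74157303 167.01123596]
```

View pics/c6.png

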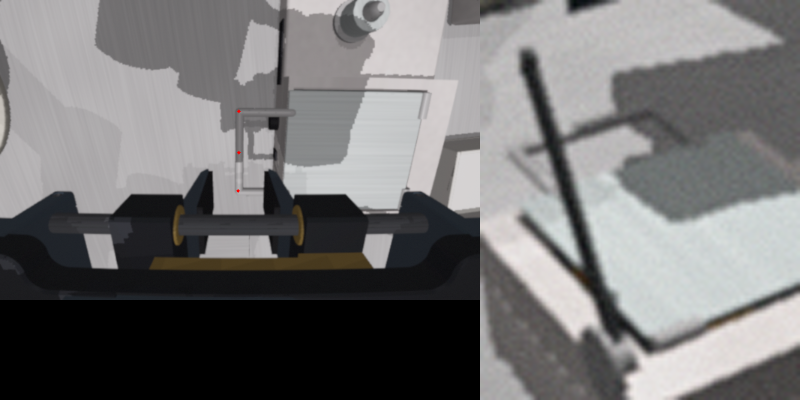

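The wrist view shows the bar exactly on the projected points at (318,148), (318,204) and (318,254), midway between the fingers. I'll compute the index angle from the arm's line in both cameras.

```bash
python3 - <<'E'
from h import *
import pickle
t=pickle.load(open('t6.pkl','rb'));s=pickle.load(open('s6.pkl','rb'))
yaw=np.radians(-6.25);X=np.array([np.cos(yaw),np.sin(yaw),0]);Y=np.array([-X[1],X[0],0])
H=np.array([.4975,-.122,.097])+.215*X; P=H-.095*Y; print('hinge',H)
def pl(d,u,v):
  o,r=ray(d,u,v);q=o+r*((P-o)@Y)/(r@Y)-P; return np.array([-q@X,q[2]])
for n,d,box in (('scene',s,(251,174,32,60)),('top',t,(412,156,14,24))):
  x,y,w,h=box; m=d['pixels'].max(2)[y:y+h,x:x+w]<60
  l,lab,st,_=cv2.connectedComponentsWithStats(m.astype(np.uint8)); k=1+st[1:,4].argmax(); v,u=np.nonzero(lab==k)
  f=cv2.fitLine(np.c_[u+x,v+y].astype(np.float32),cv2.DIST_L2,0,.01,.01).ravel()
  tt=(np.c_[u+x,v+y]-f[2:])@f[:2]; e=[f[2:]+f[:2]*q for q in (tt.min(),tt.max())]
  A,B=pl(d,*e[0]),pl(d,*e[1]); D=A-B; 
  if abs(D[1])>0 and D[1]<0: D=-D
  print(n,np.round(e,1).tolist(),A.round(4),B.round(4),'dir',np.degrees(np.arctan2(D[1],D[0])),'len',np.linalg.norm(D),'from pivot',np.degrees(np.arctan2(*max((A,B),key=np.linalg.norm)[::-1])))
# two-view tip
for a in (56,58,60,62,64):
  r=np.radians(a);T=P+.17*(-np.cos(r)*X+np.array([0,0,np.sin(r)])); print(a,proj(s,[T,P]).round(1).tolist(),proj(t,[T,P]).round(1).tolist())
E
```

```text
hinge [ 0.71122211 -0.14540638  0.097     ]
scene [[251.2, 173.9], [269.1, 233.6]] [0.0801 0.1418] [0.0192 0.0275] dir 61.93387864332678 len 0.12950120906073329 from pivot 60.53483475441105
top [[413.5, 156.3], [424.4, 178.8]] [0.0037 0.0121] [0.0831 0.1458] dir 59.29961981233839 len 0.15551761643035694 from pivot 60.322936016581636
56 [[248.0, 171.5], [274.3, 248.7]] [[423.4, 184.5], [412.5, 155.9]]
58 [[248.9, 171.0], [274.3, 248.7]] [[424.0, 182.1], [412.5, 155.9]]
60 [[249.9, 170.7], [274.3, 248.7]] [[424.5, 179.5], [412.5, 155.9]]
62 [[250.9, 170.4], [274.3, 248.7]] [[425.1, 177.0], [412.5, 155.9]]
64 [[252.0, 170.2], [274.3, 248.7]] [[425.6, 174.3], [412.5, 155.9]]
```

All four estimates agree on about 60.5° (1.056 rad). I'll grip the bar.

>>> jog_arm(moves="0 0 0 0.8 0 0 40; 0 0 0 0.8 0 0 40; 0 0 0 0.5 0 0 40; 0 0 0 0.26 0 0 40; 0 0 0 0 0 0 40")

```text
t: 15.08
tcp_pos: [0.4971, -0.1216, 0.0511]
tcp_rot: [[-0.001, 0.109, 0.994], [0.0, 0.994, -0.109], [-1.0, 0.0, -0.001]]
force: [0.5, -0.3, 0.3]
finger_gap: 0.434
```

>>> jog_arm(moves="0 0 0 0 0 0 5; 0 0 0 0 0 0 5; 0 0 0 0 0 0 5; 0 0 0 0 0 0 5; 0 0 0 0 0 0 5", force=15)

```text
t: 15.7
tcp_pos: [0.4987, -0.1221, 0.0518]
tcp_rot: [[0.003, 0.109, 0.994], [-0.001, 0.994, -0.109], [-1.0, -0.0, 0.003]]
force: [7.4, 1.6, -1.2]
finger_gap: 0.101
```

The bar is gripped at 9.2 mm. I'll swing it up along the hinge arc.

>>> jog_arm(moves="0 0 0 -0.453 0 0.054 5; 0 0 0 -0.448 0 0.072 5; 0 0 0 -0.438 0 0.118 5; 0 0 0 -0.423 0 0.164 5; 0 0 0 0 0 0 5")

```text
t: 16.32
tcp_pos: [0.5169, -0.124, 0.1405]
tcp_rot: [[-0.0, 0.109, 0.994], [-0.0, 0.994, -0.109], [-1.0, -0.0, -0.0]]
force: [-5.3, -1.9, 0.4]
finger_gap: 0.106
```

>>> jog_arm(moves="0 0 0 -0.404 0 0.207 5; 0 0 0 -0.379 0 0.249 5; 0 0 0 -0.351 0 0.288 5; 0 0 0 -0.319 0 0.323 5; 0 0 0 0 0 0 5")

```text
t: 16.95
tcp_pos: [0.5694, -0.13, 0.2137]
tcp_rot: [[-0.002, 0.109, 0.994], [-0.001, 0.994, -0.109], [-1.0, -0.001, -0.002]]
force: [-18.7, -0.8, 17.9]
finger_gap: 0.103
```

>>> jog_arm(moves="0 0 0 -0.283 0 0.355 5; 0 0 0 -0.244 0 0.383 5; 0 0 0 0 0 0 5; 0 0 0 0 0 0 5; 0 0 0 0 0 0 5")

```text
t: 17.58
tcp_pos: [0.6064, -0.134, 0.2394]
tcp_rot: [[-0.0, 0.109, 0.994], [-0.001, 0.994, -0.109], [-1.0, -0.001, -0.0]]
force: [-8.7, -1.0, 14.0]
finger_gap: 0.107
```

```bash
python3 - <<'E'
from h import *
import pickle
s=img('scene');t=img('top'); pickle.dump(s,open('s7.pkl','wb'));pickle.dump(t,open('t7.pkl','wb'))
o=manip.get_obs();print(o['tcp_pos'],o['force'],o['finger_gap'])
a=cv2.resize(s['pixels'][140:260,220:350],None,fx=4,fy=4,interpolation=cv2.INTER_CUBIC)
b=cv2.resize(t['pixels'][130:230,340:410],None,fx=4,fy=4,interpolation=cv2.INTER_CUBIC)
c=np.zeros((480,800,3),np.uint8);c[:,:520]=a;c[:400,520:]=b
cv2.imwrite('pics/c7.png',c[:,:,::-1])
E
```

```text
[ 0.60635707 -0.13401232  0.23936648] [-9.73560942 -0.16898281 14.72248578] 0.10587791455860349
```

View pics/c7.png

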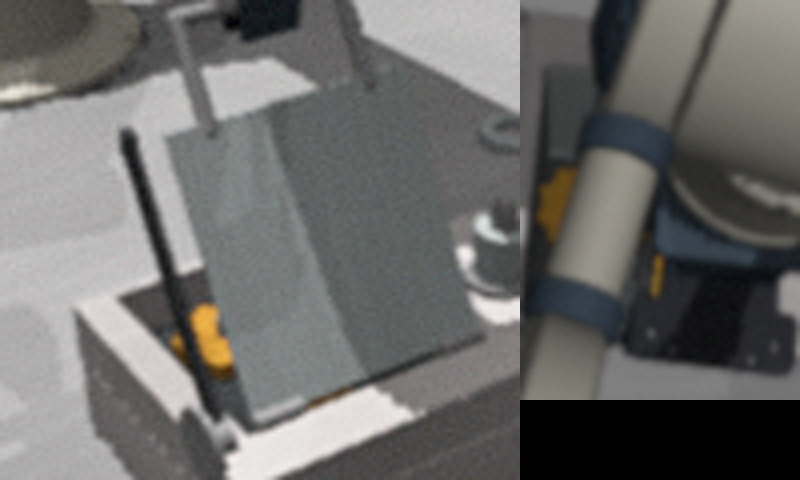

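The view shows the flap raised and held, with its right edge running from (168,140) to (250,420), nearly parallel to the index arm from (127,133) to (205,405). I'll ease off the radial load and measure both edges.

>>> jog_arm(moves="0 0 0 -0.03 0 -0.017 5; 0 0 0 0 0 0 5; 0 0 0 0 0 0 5")

```text
t: 18.05
tcp_pos: [0.6062, -0.1339, 0.2395]
tcp_rot: [[-0.0, 0.109, 0.994], [-0.0, 0.994, -0.109], [-1.0, -0.0, -0.0]]
force: [2.3, -4.0, -5.5]
finger_gap: 0.103
```

```bash
python3 - <<'E'
from h import *
s=img('scene'); o=manip.get_obs();print(o['tcp_pos'],o['force'],o['finger_gap'])
yaw=np.radians(-6.25);X=np.array([np.cos(yaw),np.sin(yaw),0]);Y=np.array([-X[1],X[0],0])
H=np.array([.499,-.122,.097])+.215*X
b=o['tcp_pos']+[0,0,.046]-H; print('angle by tool',np.degrees(np.arctan2(b[2],-b@X)),np.hypot(b[2],b@X))
def pl(u,v,off):
  P=H+off*Y;q,r=ray(s,u,v);q=q+r*((P-q)@Y)/(r@Y)-P; return np.array([-q@X,q[2]])
C=lambda u,v:((u+.5)/4-.5+220,(v+.5)/4-.5+140)
# sub-pixel edges per row: flap right edge (bright->flap) and arm dark centre
g=cv2.cvtColor(s['pixels'],cv2.COLOR_RGB2GRAY).astype(int)
ang=lambda A,B:np.degrees(np.arctan2((A-B)[1],(A-B)[0]))
print('arm',ang(pl(*C(127,133),-.095),pl(*C(205,405),-.095)))
print('flap',ang(pl(*C(168,140),-.075),pl(*C(250,420),-.075)))
pa,pf=[],[]
for v in range(180,232):
  row=g[v]; u0=C(127+(v-173)*4*.287,0)[0]; k=int(round(u0)); w=np.clip(75-row[k-4:k+5],0,None)
  if w.sum()>0: pa.append((k-4+(w*np.arange(9)).sum()/w.sum(),v))
f=cv2.fitLine(np.float32(pa),cv2.DIST_HUBER,0,.01,.01).ravel(); e=lambda v:(f[2]+f[0]/f[1]*(v-f[3]),v)
print('arm fit',len(pa),e(180),e(231),ang(pl(*e(180),-.095),pl(*e(231),-.095)))
for v in range(182,212):
  u0=C(168+(v-175)*4*.293,0)[0]; k=int(round(u0)); d=np.abs(np.diff(g[v,k-3:k+5])); j=d.argmax(); 
  if d[j]>12: pf.append((k-3+j+.5,v))
f=cv2.fitLine(np.float32(pf),cv2.DIST_HUBER,0,.01,.01).ravel()
print('flap fit',len(pf),e(182),e(211),ang(pl(*e(182),-.075),pl(*e(211),-.075)))
E
```

```text
[ 0.60618103 -0.13392775  0.23949401] [ 3.30612254 -5.24305557 -7.52555447] 0.10481158676582486
angle by tool 60.38208321990673 0.2168241589457717
arm 63.829460956731666
flap 62.35811890446887
arm fit 52 (np.float32(252.9686), 180) (np.float32(268.54034), 231) 61.157942712908856
flap fit 30 (np.float32(262.8307), 182) (np.float32(272.0598), 211) 58.9104605928502
```

Image fits put the flap 1.5–2° below the arm, and the tool geometry says about 0–0.5°. I'll nudge it up 1° and check that it holds still.

>>> jog_arm(moves="0 0 0 -0.037 0 0.065 5; 0 0 0 0 0 0 5; 0 0 0 0 0 0 5; 0 0 0 0 0 0 5; 0 0 0 0 0 0 5")

```text
t: 18.73
tcp_pos: [0.6095, -0.1343, 0.2414]
tcp_rot: [[-0.0, 0.109, 0.994], [-0.0, 0.994, -0.109], [-1.0, -0.0, -0.0]]
force: [2.9, -5.0, -8.6]
finger_gap: 0.104
```

```bash
python3 - <<'E'
from h import *
o=manip.get_obs();print(o['tcp_pos'],o['force'],o['finger_gap'],np.abs(o['qvel']).max())
s0=img('scene')['pixels'].astype(int); s=img('scene')['pixels'].astype(int); print('motion',np.abs(s-s0)[140:260,220:350].mean())
print(manip.job_done())
E
```

```text
[ 0.60949655 -0.13428717  0.24136953] [ 2.89852646 -5.00838794 -8.63166794] 0.10367937867983985 0.0674577032439853
motion 3.0898076923076925
the job is handed in; nothing more can be done
None
```

I put the sleeve on the spindle and let go of it. I then lifted the flap by its bar to the index arm's angle and handed the job in at about 19 s with the gripper still holding the bar. No verdict is reported.

- **Sleeve:** The camera check after release showed it seated on the hub with the spindle through it, about half a camera pixel from the expected position. I did not look at it again closely at the very end, but it was still in place in the later flap picture.
- **Flap angle:** The index arm measured 60.3–62° by most estimates, and 59–64° across all of them. Before a final 1° upward nudge, the flap measured about 60.4° from the gripper position. Two image comparisons put it 1.5–2° below the arm. So I expect it within about 1–2° of the arm, against a limit of 5°. I did not measure the angle again after that nudge.
- **Hold:** The gripper opening reads about 9.5 mm on the 10 mm bar at 15 N grip. The wrist feels about 10 N, and the joints were still. Two frames taken just before hand-in differed by about 3 grey levels in the flap area, which I took to be camera noise; I did not test that.

**Disagreement with the given data:** the stated TCP lies about 27 mm beyond the real fingertips. The first attempt to grip the sleeve therefore closed above it without touching it. I confirmed the offset from a second camera and used it from then on.

I viewed 12 pictures, the most allowed.

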